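# Find and release the latched key of the channel selector

### The job

One of the four identical keys on the channel selector in front of you is still latched down. With the fingertips tap each key lightly, one after the other from left to right, without pushing any of them in; then press the key that is already down to its stop and let it spring up, so that all four keys stand up. Pick nothing up and leave the things around the selector where they are.

Things in the scene. Friction and masses are not known exactly. Their poses are not given: they have to be found in the camera images.
- selector: Four-key channel selector, a beige box 92 (x) x 194 (y) x 42 mm high screwed to the worktop. Origin: centre of its underside; its x axis points away from the robot, y along the key row to the left, z up.
- place_1 (a point): Key place 1 of the row, counted from the left as the robot sees it (place 1 at the selector's +y end, place 4 at its -y end; 42 mm from place to place). The point lies on the key's axis, level with the top of the black bezel, 46 mm above the worktop; a free key's top is 12 mm above it.
- place_2 (a point): Key place 2 of the row, counted from the left as the robot sees it (place 1 at the selector's +y end, place 4 at its -y end; 42 mm from place to place). The point lies on the key's axis, level with the top of the black bezel, 46 mm above the worktop; a free key's top is 12 mm above it.
- place_3 (a point): Key place 3 of the row, counted from the left as the robot sees it (place 1 at the selector's +y end, place 4 at its -y end; 42 mm from place to place). The point lies on the key's axis, level with the top of the black bezel, 46 mm above the worktop; a free key's top is 12 mm above it.
- place_4 (a point): Key place 4 of the row, counted from the left as the robot sees it (place 1 at the selector's +y end, place 4 at its -y end; 42 mm from place to place). The point lies on the key's axis, level with the top of the black bezel, 46 mm above the worktop; a free key's top is 12 mm above it.
- cap_a: Cap of one of the four identical grey keys: 26 x 26 mm square with a flat top, in a black bezel 36 x 36 mm. Origin: centre of the cap's top face (it moves with the key). Its top stands 12 mm above the bezel when free, 6 mm when latched and 3 mm at the stop. Which place of the row it stands in differs each time.
- key_a (a joint): How far the key with cap_a is down, in m: 0 free, 0.006 latched, 0.009 at its stop. Sprung upwards: about 2.5 N starts a free key moving, 5.5 N a latched one, 7 N holds it at the stop. A latched key pushed right down against its stop (go on until the force rises past about 9 N) and then let go springs up free; pushed less far, it stays latched. A free key springs back when let go.
- cap_b: Cap of one of the four identical grey keys: 26 x 26 mm square with a flat top, in a black bezel 36 x 36 mm. Origin: centre of the cap's top face (it moves with the key). Its top stands 12 mm above the bezel when free, 6 mm when latched and 3 mm at the stop. Which place of the row it stands in differs each time.
- key_b (a joint): How far the key with cap_b is down, in m: 0 free, 0.006 latched, 0.009 at its stop. Sprung upwards: about 2.5 N starts a free key moving, 5.5 N a latched one, 7 N holds it at the stop. A latched key pushed right down against its stop (go on until the force rises past about 9 N) and then let go springs up free; pushed less far, it stays latched. A free key springs back when let go.
- cap_c: Cap of one of the four identical grey keys: 26 x 26 mm square with a flat top, in a black bezel 36 x 36 mm. Origin: centre of the cap's top face (it moves with the key). Its top stands 12 mm above the bezel when free, 6 mm when latched and 3 mm at the stop. Which place of the row it stands in differs each time.
- key_c (a joint): How far the key with cap_c is down, in m: 0 free, 0.006 latched, 0.009 at its stop. Sprung upwards: about 2.5 N starts a free key moving, 5.5 N a latched one, 7 N holds it at the stop. A latched key pushed right down against its stop (go on until the force rises past about 9 N) and then let go springs up free; pushed less far, it stays latched. A free key springs back when let go.
- cap_d: Cap of one of the four identical grey keys: 26 x 26 mm square with a flat top, in a black bezel 36 x 36 mm. Origin: centre of the cap's top face (it moves with the key). Its top stands 12 mm above the bezel when free, 6 mm when latched and 3 mm at the stop. Which place of the row it stands in differs each time.
- key_d (a joint): How far the key with cap_d is down, in m: 0 free, 0.006 latched, 0.009 at its stop. Sprung upwards: about 2.5 N starts a free key moving, 5.5 N a latched one, 7 N holds it at the stop. A latched key pushed right down against its stop (go on until the force rises past about 9 N) and then let go springs up free; pushed less far, it stays latched. A free key springs back when let go.
- petri: Bystander: closed tan petri dish, 60 mm across, 14 mm high, behind the selector. Origin: centre of its underside.
- oil: Bystander: small brown bottle with a black cap, 28 mm across, 66 mm high, behind the selector. Origin: centre of its underside.
- spare_syringe: Bystander: white syringe lying behind the selector, 18 x 107 x 19 mm, long along its own y. Origin: centre of its underside.
- cup: Bystander: white capped specimen cup, 38 mm across, 53 mm high, left of the microscope. Origin: centre of its underside.
- counter: Bystander: round hand tally counter, 62 x 53 x 25 mm, left of the microscope. Origin: centre of its underside.

How it is judged (in metres and radians):
On the way, in this order (a step that is already met when the one before it is completed fails the run):
1. the fingers touch the key in place 1 of the row (((horizontal distance between cap_a and place_1 below 0.01 m and contact force between the fingers and cap_a above 0.3 N) or (horizontal distance between cap_b and place_1 below 0.01 m and contact force between the fingers and cap_b above 0.3 N) or (horizontal distance between cap_c and place_1 below 0.01 m and contact force between the fingers and cap_c above 0.3 N) or (horizontal distance between cap_d and place_1 below 0.01 m and contact force between the fingers and cap_d above 0.3 N))).
2. the fingers touch the key in place 2 of the row (((horizontal distance between cap_a and place_2 below 0.01 m and contact force between the fingers and cap_a above 0.3 N) or (horizontal distance between cap_b and place_2 below 0.01 m and contact force between the fingers and cap_b above 0.3 N) or (horizontal distance between cap_c and place_2 below 0.01 m and contact force between the fingers and cap_c above 0.3 N) or (horizontal distance between cap_d and place_2 below 0.01 m and contact force between the fingers and cap_d above 0.3 N))).
3. the fingers touch the key in place 3 of the row (((horizontal distance between cap_a and place_3 below 0.01 m and contact force between the fingers and cap_a above 0.3 N) or (horizontal distance between cap_b and place_3 below 0.01 m and contact force between the fingers and cap_b above 0.3 N) or (horizontal distance between cap_c and place_3 below 0.01 m and contact force between the fingers and cap_c above 0.3 N) or (horizontal distance between cap_d and place_3 below 0.01 m and contact force between the fingers and cap_d above 0.3 N))).
4. the fingers touch the key in place 4 of the row (((horizontal distance between cap_a and place_4 below 0.01 m and contact force between the fingers and cap_a above 0.3 N) or (horizontal distance between cap_b and place_4 below 0.01 m and contact force between the fingers and cap_b above 0.3 N) or (horizontal distance between cap_c and place_4 below 0.01 m and contact force between the fingers and cap_c above 0.3 N) or (horizontal distance between cap_d and place_4 below 0.01 m and contact force between the fingers and cap_d above 0.3 N))).
5. the latched key has been released: all four keys are up (value of joint each of key_a, key_b, key_c, key_d below 0.001 m), for 0.2 s.
At the end, for the whole second after the job is handed in: All four keys are up (each within 1 mm of its free height), and the dish, bottle, syringe, cup and counter are within 20 mm of where they stood (all of step 5 and distance of each of petri, oil, spare_syringe, cup, counter from where it was at the start of the episode below 0.02 m); the robot touches nothing.
It fails at once if a free key is pushed in more than 4 mm while another key is down (value of joint each of key_b, key_a above 0.004 m or value of joint each of key_c, key_a above 0.004 m or value of joint each of key_c, key_b above 0.004 m or value of joint each of key_d, key_a above 0.004 m or value of joint each of key_d, key_b above 0.004 m or value of joint each of key_d, key_c above 0.004 m).
It fails at once if a bystander (dish, bottle, syringe, cup, counter) is shifted or lifted more than 20 mm (distance of any of petri, oil, spare_syringe, cup, counter from where it was at the start of the episode above 0.02 m).
It fails at once if the bottle is tipped over (angle between oil's own z axis and vertical above 0.5 rad).
It also fails if it takes over 54 s, if anything falls off the work surface, if the arm or the gripper's body presses on something with over 40 N, if the wrist force passes 120 N, or if a joint passes its speed limit or range.

### The arm

A 7-joint arm with a two-finger parallel gripper is mounted at the origin on a cart in front of the work surface, level with it; the furniture and walls round the work are solid. World frame = base frame: x ahead of the robot, y to its left, z up, the work surface at z = 0. Lengths are in mm, angles in rad, forces in N, time in s.
With the tool pointing down it reaches from about 400 to 875 mm from the base axis. Payload 4.4 kg.
Tool frame: the origin (TCP) lies at the very end of the fingers, on their centre line; the grasp point (between the pads) lies ctrl.grip_point_offset behind it (ctrl.grip_point_offset is the distance from the TCP to the grasp point, in mm); z points along the fingers, y is the line along which they close (so a half turn about z gives the same grasp; the last joint's range is limited). The gripper opens to 85 mm and grips with 20 to 120 N. Pads are 22 mm wide; open, the fingers measure 114 mm over their backs; the gripper's body (76 mm by 85 mm) begins 54 mm behind the grasp point. The pads swing forward as they close: fully open they stand 13 mm farther back than shut.
Start: joints at [1.282, 0.628, 0.038, 1.517, -0.027, 0.996, -0.02], TCP at [143.652, -633.942, 231.313] pointing down, gripper open.
Joint ranges: [-3.06, 3.06], [-0.37, 2.12], [-1.25, 1.32], [0.18, 2.47], [-1.1, 4.24], [0.23, 1.98], [-2.94, 2.94]. Speed limits (rad/s): [2.57, 2.57, 3.14, 3.14, 3.14, 3.14, 3.14].

### API

Orientations are given as [roll, pitch, yaw] about the fixed x, y, z axes, in that order (R = Rz(yaw) Ry(pitch) Rx(roll)).
In Python, from cell import read_state, cams, ctrl, models gives the robot as it stands. The module is installed in compiled form; this text tells all that it offers.
- The arm moves only by the shell command python3 -m creep 'ROWS'. ROWS is a JSON object whose key "deltas" holds a list of rows, 1 to 12 of them, each of 7 numbers: dx, dy, dz in parts of the range, where 1.0 means 200 mm, then a rotation vector rx, ry, rz in shares of pi rad (1.0 is pi rad), then the finger opening in mm; each row shifts and turns the commanded pose from where the row before left it, along the tool's axes as they then stand; what a row does not reach is not made up. A row lasts 1/10 s, in which the tool goes at most 50 mm and 0.15 rad, less where a joint would pass 70% of its speed; a pose out of reach is approached as far as the arm can. The fingers move at their own pace and stop on an object; the grip force is fixed at half the most. Time passes only in rows, so rows that do not move let the fingers close. It prints the time, the measured TCP pose, the force, the opening and the grip force at its end. A shift or turn number past 1, either way, is cut back to 1. Input that does not fit is refused with a message, and nothing moves.
- read_state(): the state, without advancing time (a new reading comes with each control period).
- cams.get_image(name): name is "side" or "top" or "wrist"; returns (picture, depth): 480x640x3 uint8, blue, green, red; 480x640 float32, mm along the optical axis (not along the pixel's ray), 0 where there is no reading.
- cams.calibration(name): a dict with "fx", "fy", "cx", "cy" (pixels), "rvec" (rotation vector, rad) and "tvec" (3), from world to camera coordinates, as OpenCV has them; the wrist camera has in their place "hand_eye" (4x4, takes a point from camera to tool coordinates, whose origin is the TCP and whose axes are the flange's). Camera axes: x right, y down, z forward; pixel columns grow to the right and rows downward; lengths in mm; the calibration is good to about 2 mm. A picture is of the moment at which its call begins: read the wrist's pose just before it. calibration takes no time and is no camera call.
- ctrl.finish_job(): hands the job in; it is judged then, once.
Trained networks look in the newest picture that a camera, given by its name, has taken for a name from the list of things; names that differ only in an ending like _2 or _b are one class to them, and where a whole thing is asked for, a point or a joint stands for the part that bears it (a point fixed in the world has none). Each returns a list of dicts, best first, with "confidence" (0 to 1); they miss things now and then, are a little off and sometimes report something else, mostly with a low value. They report only what shows in the picture. A call takes as long as a camera call.
- models.search_frame(thing, camera): "extent" ([left, top, right, bottom] in pixels, round what is visible of it).
- models.mark_of(thing, camera): "position" ([column, row] in pixels: a listed point, or the origin of a listed thing).
The state is a dict: "clock": time; "qpos": joint angles; "qd": joint speeds; "tau": joint torques, N m; "eef_pos": TCP position; "tool_rot": TCP orientation; "force": force on the tool from outside, world axes, zero at the start; "torque": the same for the moment, N m; "width": finger opening in mm; "gripper_force": force on a finger pad.
Only numpy, scipy, OpenCV 4.12 (cv2) and the standard library are available. Lean on these libraries where they do the work, as an engineer would, in place of code of your own. Each camera call takes 0.05 s, during which the arm holds its last target. There are 200 camera calls.

## Working session

There is one attempt and no reset: what is moved stays moved. The work goes in short steps, Python scripts to look and compute and a shell command to move; the robot and the scene stay as the last step left them, time stands still between calls to the robot, and variables do not carry over. Pictures are saved under pics/ and viewed, at most 10 in all, crops included, and the job is handed in when it is done.

```bash
mkdir -p pics; cat > h.py <<'E'
import numpy as np, cv2
from cell import read_state, cams, ctrl, models
def w2c(n):
    c=cams.calibration(n); R=cv2.Rodrigues(np.array(c["rvec"],float))[0]; return c,R,np.array(c["tvec"],float).ravel()
def pix2w(n,u,v,d):
    c,R,t=w2c(n); p=np.array([(u-c["cx"])/c["fx"]*d,(v-c["cy"])/c["fy"]*d,d]); return R.T@(p-t)
def cloud(n,D):
    c,R,t=w2c(n); v,u=np.mgrid[:480,:640]; P=np.stack([(u-c["cx"])/c["fx"]*D,(v-c["cy"])/c["fy"]*D,D],-1); return (P-t)@R
E
python3 - <<'E'
from h import *
s=read_state(); print(s["clock"],s["eef_pos"],s["tool_rot"],s["force"],s["width"],ctrl.grip_point_offset)
for n in ("top","side"):
    im,D=cams.get_image(n); cv2.imwrite(f"pics/{n}.png",im); np.save(n+".npy",D)
    P=cloud(n,D)
    for th in ("selector","cap_a"):
        for r in models.mark_of(th,n)[:6]:
            u,v=r["position"]; ui,vi=int(round(u)),int(round(v))
            print(n,th,r["confidence"],(u,v),P[vi,ui].round(1) if D[vi,ui]>0 else None)
E
```

```text
0.0 [ 143.5054527  -633.31081216  230.40615837] [-3.13968342e+00  1.43778414e-05  2.22762573e-01] [ 0.08814079  0.36972041 -0.6900062 ] 85.50109436118525 18.700000000000003
top selector 0.67 (422.4, 237.5) [539.1 -91.   46.7]
top cap_a 0.61 (415.4, 235.6) [542.4 -73.   57.4]
top cap_a 0.52 (453.1, 236.4) [ 544.3 -157.8   60.3]
top cap_a 0.51 (396.0, 227.4) [561.4 -29.5  60.7]
top cap_a 0.48 (436.4, 236.5) [ 543.8 -120.9   54.6]
side selector 0.76 (385.5, 365.7) [ 527.4 -129.1   45. ]
side selector 0.22 (382.4, 333.0) [546.8 -72.8  57.5]
side cap_a 0.64 (389.6, 356.0) [ 540.8 -116.1   49.1]
side cap_a 0.57 (383.2, 334.5) [548.  -74.3  56. ]
side cap_a 0.51 (401.9, 372.2) [ 539.7 -159.5   59.4]
side cap_a 0.5 (376.5, 316.5) [554.1 -33.9  57.5]
```

View pics/top.png

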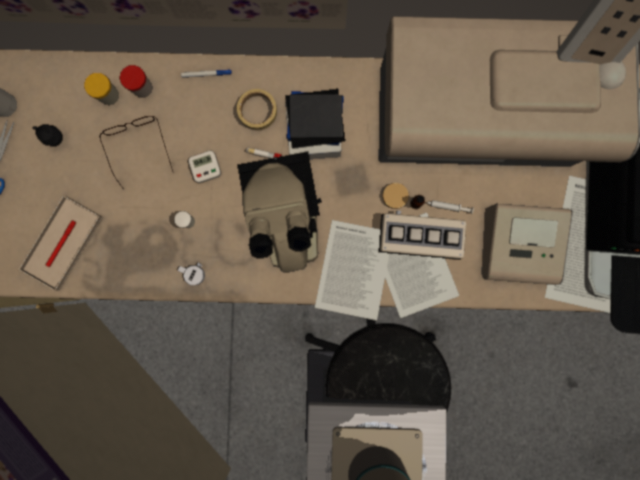

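View pics/side.png

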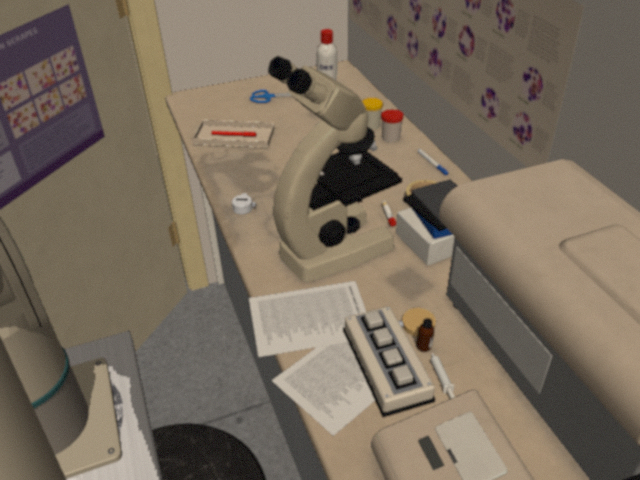

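```bash
python3 - <<'E'
from h import *
for n in ("top","side"):
    D=np.load(n+".npy"); P=cloud(n,D)
    im=cv2.imread(f"pics/{n}.png")
    m=(D>0)&(P[...,2]>28)&(P[...,2]<70)&(abs(P[...,0]-542)<70)&(abs(P[...,1]+95)<130)
    Q=P[m]; print(n,m.sum())
    # selector outline
    k=(P[...,2]>34)&(P[...,2]<66)&m
    print(cv2.minAreaRect(P[k][:,:2].astype(np.float32)))
    # grey caps heights
    k=m&(P[...,2]>49)
    print(cv2.minAreaRect(P[k][:,:2].astype(np.float32)),P[k].mean(0))
    ys,xs=np.nonzero(m); x0,x1,y0,y1=xs.min()-6,xs.max()+7,ys.min()-6,ys.max()+7
    s=min(800/(x1-x0),600/(y1-y0)); cv2.imwrite(f"pics/{n}c.png",cv2.resize(im[y0:y1,x0:x1],None,fx=s,fy=s,interpolation=cv2.INTER_CUBIC)); print(x0,y0,s)
E
```

```text
top 3193
((556.321044921875, -95.77708435058594), (190.3243408203125, 109.3692855834961), 86.20071411132812)
((545.6840209960938, -94.85336303710938), (45.64659118652344, 163.1564178466797), 1.5110836029052734) [545.77414249 -94.21615524  55.90857755]
374 200 8.16326530612245
side 5024
((556.2666015625, -96.38766479492188), (191.3080291748047, 109.81987762451172), 86.17098999023438)
((545.607421875, -98.08969116210938), (158.09542846679688, 29.496326446533203), 84.65522766113281) [ 544.63707891 -100.04818889   55.43349668]
339 300 5.357142857142857
```

View pics/topc.png

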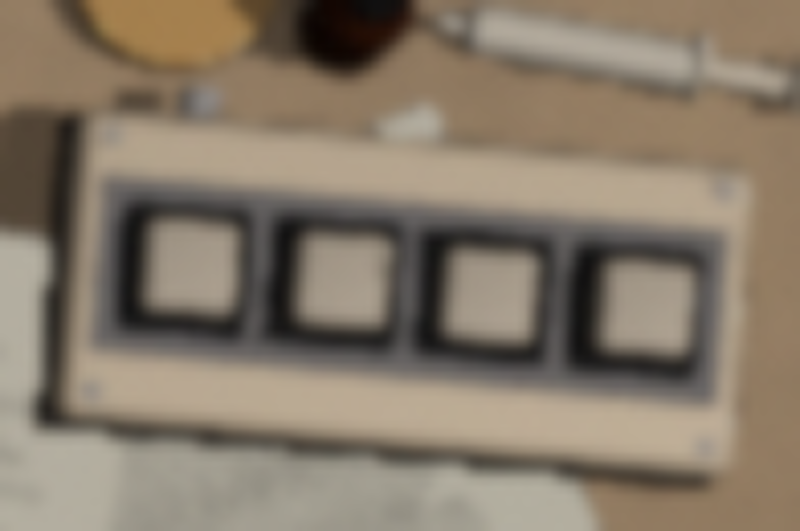

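```bash
python3 - <<'E'
from h import *
for n in ("top","side"):
    D=np.load(n+".npy"); P=cloud(n,D); im=cv2.imread(f"pics/{n}.png"); g=im.max(2)
    print(n)
    c,R,t=w2c(n); print("cam",-R.T@t)
    # dark bezels
    sel=(D>0)&(P[...,2]>34)&(P[...,2]<70)&(P[...,0]>505)&(P[...,0]<580)&(abs(P[...,1]+95)<97)
    sat=im[...,2].astype(int)-im[...,0]
    cap=sel&(g>110)&(sat<22)
    k,lab,st,ce=cv2.connectedComponentsWithStats(cap.astype(np.uint8),connectivity=4)
    for i in range(1,k):
        if st[i,4]>15: print(st[i,4],ce[i].round(1),P[lab==i].mean(0).round(1),np.median(P[lab==i][:,2]).round(1))
    for x in range(490,600,6):
        q=(D>0)&(abs(P[...,0]-x)<3)&(abs(P[...,1]+95)<100)
    print(np.median(P[(D>0)&(abs(P[...,0]-500)<20)&(abs(P[...,1]+95)<60)][:,2]))
E
```

```text
top
cam [ 450.0718858   140.43307095 1183.1672151 ]
23 [388.9 224.9] [567.5 -15.8  43.5] 43.6
23 [441.5 226.5] [ 566.8 -135.9   43.3] 43.1
31 [460.1 234.7] [ 549.  -178.4   43.7] 43.8
16 [386.8 239.7] [533.6 -11.6  43.5] 42.8
47 [414.6 244.4] [524.3 -74.9  43.3] 43.1
13.338507848991163
side
cam [ 212.4313115  -691.61230185  849.35013454]
18 [381.1 312.4] [571.9 -18.4  44.2] 42.5
60 [398.  341.9] [569.4 -88.8  42.5] 42.5
21 [362.5 329.5] [525.6 -41.   42.5] 42.7
24 [376.6 358.1] [ 521.2 -106.8   42.6] 43.3
16 [412.6 368.9] [ 565.5 -149.    42.4] 41.9
59 [390.6 383.4] [ 519.8 -161.    42.7] 42.6
36 [415.1 386.3] [ 553.  -180.9   42.5] 42.4
15.623078398156139
```

```bash
python3 - <<'E'
from h import *
def ray(n,u,v,z):
    c,R,t=w2c(n); o=-R.T@t; d=R.T@np.array([(u-c["cx"])/c["fx"],(v-c["cy"])/c["fy"],1]); return o+d*(z-o[2])/d[2]
A=[]
for u,v in ((192,266),(343,281),(494,297),(647,307)): 
    p=ray("top",374+u/8.163,200+v/8.163,58); A.append(p); print(p.round(1))
# selector top corners (crop) at z=42
C=[ray("top",374+u/8.163,200+v/8.163,42) for u,v in ((85,115),(745,170),(730,472),(60,418))]
print(np.round(C,1),np.mean(C,0), "angle",[np.degrees(np.arctan2((a-b)[0],(a-b)[1])) for a,b in((C[0],C[1]),(C[3],C[2]))])
m=np.mean(C,0)[:2]
th=np.mean([np.arctan2((a-b)[0],(a-b)[1]) for a,b in((C[0],C[1]),(C[3],C[2]))])
e=np.array([np.sin(th),np.cos(th)])
for n in("top","side"):
    D=np.load(n+".npy");P=cloud(n,D)
    for i in range(4):
        q=m+e*42*(1.5-i); k=(D>0)&(np.linalg.norm(P[...,:2]-np.array(q),axis=2)<10)
        print(n,i+1,q.round(1),k.sum(),np.median(P[k][:,2]).round(1),np.percentile(P[k][:,2],80).round(1))
E
```

```text
[549.1 -33.5  58. ]
[546.  -75.2  58. ]
[ 542.6 -116.8   58. ]
[ 540.9 -159.    58. ]
[[ 5.923e+02 -5.400e+00  4.200e+01]
 [ 5.813e+02 -1.905e+02  4.200e+01]
 [ 4.966e+02 -1.867e+02  4.200e+01]
 [ 5.071e+02  3.000e-01  4.200e+01]] [544.32029096 -95.56047372  42.        ] angle [np.float64(3.395796121396978), np.float64(3.209219317374108)]
top 1 [547.9 -32.7] 65 58.1 59.7
top 2 [545.5 -74.6] 60 57.9 61.2
top 3 [ 543.1 -116.5] 60 52.5 54.1
top 4 [ 540.7 -158.5] 60 58.3 59.8
side 1 [547.9 -32.7] 84 58.1 59.1
side 2 [545.5 -74.6] 90 57.8 59.2
side 3 [ 543.1 -116.5] 92 52.1 53.2
side 4 [ 540.7 -158.5] 106 57.8 59.0
```

View pics/sidec.png

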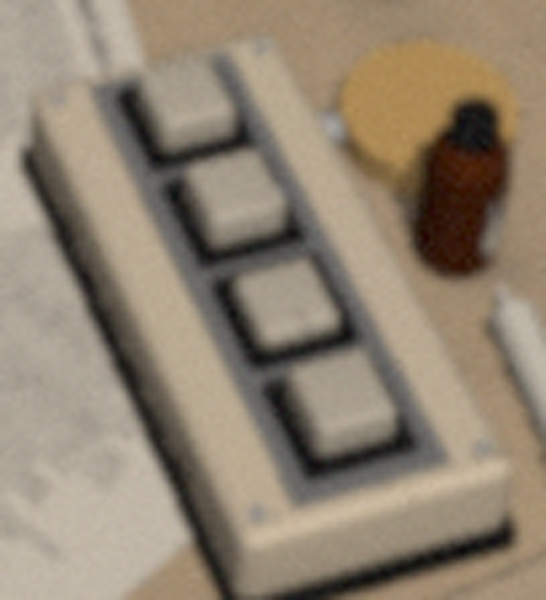

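Place 3 is latched: its top measures 52 mm against 58 mm for the other three. The crops show four keys and the bottle behind the selector, clear of the row. Next I check the heights along the way in.

```bash
python3 - <<'E'
from h import *
a=np.array([143.5,-633.]);b=np.array([548.,-33.]);L=np.linalg.norm(b-a);e=(b-a)/L
for n in("top","side"):
    D=np.load(n+".npy");P=cloud(n,D)[D>0]; q=P[:,:2]-a; s=q@e; w=abs(q@np.array([-e[1],e[0]]))
    for s0 in range(0,840,70):
        k=(w<100)&(s>s0)&(s<s0+70)
        if k.any(): print(n,s0,k.sum(),np.percentile(P[k][:,2],99.5).round())
R=cv2.Rodrigues(np.zeros(3))[0]
from scipy.spatial.transform import Rotation as T
M=T.from_euler("xyz",read_state()["tool_rot"]).as_matrix()
print(M.T@(np.array([548,-33,140])-read_state()["eef_pos"]))
E
```

```text
top 0 925 -784.0
top 70 923 -786.0
top 140 920 -785.0
top 210 745 -787.0
top 280 880 6.0
top 350 1246 60.0
top 420 1626 69.0
top 490 2491 73.0
top 560 2453 61.0
top 630 2560 61.0
top 700 2629 66.0
top 770 2547 236.0
side 0 74 668.0
side 70 4821 673.0
side 420 2831 67.0
side 490 3805 72.0
side 560 5233 59.0
side 630 3971 59.0
side 700 2834 65.0
side 770 2327 234.0
[ 527.09692373 -496.47603723   91.34480667]
```

The manual's scale: shifts go in shares of 200 mm and turns go in shares of pi rad. Converting my numbers, 33 mm / 200 = 0.165, -31 mm / 200 = -0.155.

```bash
python3 -m creep '{"deltas": [[0.165,-0.155,0,0,0,0,0],[0.165,-0.155,0,0,0,0,0],[0.165,-0.155,0,0,0,0,0],[0.165,-0.155,0,0,0,0,0],[0.165,-0.155,0,0,0,0,0],[0.165,-0.155,0,0,0,0,0],[0.165,-0.155,0,0,0,0,0],[0.165,-0.155,0,0,0,0,0]]}'; cat > g.py <<'E'
import sys
from h import *
from scipy.spatial.transform import Rotation as T
s=read_state(); M=T.from_euler("xyz",s["tool_rot"]).as_matrix()
print("t",s["clock"],"pos",np.round(s["eef_pos"],1),"rpy",np.round(s["tool_rot"],3),"F",np.round(s["force"],2),"w",round(s["width"],1))
g=np.array(eval(sys.argv[1]),float); print("tool delta",(M.T@(g-s["eef_pos"])).round(1))
print("rotvec",(T.from_matrix(M).inv()*T.from_euler("xyz",[np.pi,0,-0.058])).as_rotvec().round(3))
E
python3 g.py '[548,-33,140]'
```

```text
clock: 1.1
eef_pos: [347.2, -332.2, 231.6]
tool_rot: [3.141, -0.0, 0.223]
force: [1.0, 0.3, -1.0]
width: -0.3
gripper_force: 0.0
t 1.1 pos [ 347.2 -332.2  231.6] rpy [ 3.141 -0.     0.223] F [ 0.97  0.28 -0.96] w -0.3
tool delta [ 261.9 -247.6   91.5]
rotvec [ 0.    -0.001  0.281]
```

Scaled: 33 mm / 200 = 0.165, -31 mm / 200 = -0.155, 0.1 rad / 3.1416 = 0.0318.

```bash
python3 -m creep '{"deltas": [[0.165,-0.155,0,0,0,0,0],[0.165,-0.155,0,0,0,0,0],[0.165,-0.155,0,0,0,0,0],[0.165,-0.155,0,0,0,0,0],[0.165,-0.155,0,0,0,0,0],[0.165,-0.155,0,0,0,0,0],[0.165,-0.155,0.055,0,0,0,0],[0.155,-0.155,0.1,0,0,0,0],[0,0,0.15,0,0,0.0318,0],[0,0,0.15,0,0,0.0318,0],[0,0,0,0,0,0.0255,0],[0,0,0,0,0,0,0]]}'; python3 g.py '[548,-33,75]'
```

```text
clock: 2.3
eef_pos: [546.6, -33.8, 139.3]
tool_rot: [3.141, 0.002, -0.057]
force: [0.6, 0.1, 0.1]
width: -0.1
gripper_force: 0.0
t 2.3 pos [546.6 -33.8 139.3] rpy [ 3.141e+00  2.000e-03 -5.700e-02] F [0.55 0.11 0.09] w -0.1
tool delta [ 1.5 -0.9 64.3]
rotvec [0.    0.002 0.001]
```

Scaled: 25 mm / 200 = 0.125, 13 mm / 200 = 0.065.

```bash
python3 -m creep '{"deltas": [[0.005,-0.005,0.125,0,0,0,0],[0,0,0.125,0,0,0,0],[0,0,0.065,0,0,0,0],[0,0,0.04,0,0,0,0],[0,0,0,0,0,0,0],[0,0,0,0,0,0,0]]}'; for i in 1 2 3; do python3 g.py '[548,-33,58]'; done
```

```text
clock: 2.9
eef_pos: [548.8, -33.2, 70.1]
tool_rot: [-3.142, -0.001, -0.057]
force: [-1.1, -0.4, 0.5]
width: -0.1
gripper_force: 0.0
t 2.9 pos [548.8 -33.2  70.1] rpy [-3.142e+00 -1.000e-03 -5.700e-02] F [-1.11 -0.41  0.54] w -0.1
tool delta [-0.8 -0.1 12. ]
rotvec [-0.    -0.001  0.001]
t 2.9 pos [548.8 -33.2  70.1] rpy [-3.142e+00 -1.000e-03 -5.700e-02] F [-1.11 -0.41  0.54] w -0.1
tool delta [-0.8 -0.1 12. ]
rotvec [-0.    -0.001  0.001]
t 2.9 pos [548.8 -33.2  70.1] rpy [-3.142e+00 -1.000e-03 -5.700e-02] F [-1.11 -0.41  0.54] w -0.1
tool delta [-0.8 -0.1 12. ]
rotvec [-0.    -0.001  0.001]
```

Scaled: 5 mm / 200 = 0.025, 4 mm / 200 = 0.02.

```bash
python3 -m creep '{"deltas": [[0,0,0.025,0,0,0,0],[0,0,0.02,0,0,0,0],[0,0,0,0,0,0,0]]}' | egrep 'pos|force: \['; python3 -m creep '{"deltas": [[0,0,0.005,0,0,0,0],[0,0,0,0,0,0,0]]}'| egrep 'pos|force: \['; python3 -m creep '{"deltas": [[0,0,0.005,0,0,0,0],[0,0,0,0,0,0,0]]}'| egrep 'pos|force: \['; python3 -m creep '{"deltas": [[0,0,0.005,0,0,0,0],[0,0,0,0,0,0,0]]}'| egrep 'pos|force: \['
```

```text
eef_pos: [547.9, -33.0, 60.1]
force: [-0.6, 0.0, 0.1]
eef_pos: [548.1, -33.0, 59.3]
force: [0.1, -0.0, 0.3]
eef_pos: [548.1, -33.1, 58.3]
force: [-0.4, -0.4, -0.3]
eef_pos: [548.2, -33.1, 57.5]
force: [-0.5, 0.3, 2.7]
```

Scaled: 21 mm / 200 = 0.105, -14 mm / 200 = -0.07.

```bash
python3 -m creep '{"deltas": [[0,0,0,0,0,0,0]]}' | egrep 'force: \['; python3 -m creep '{"deltas": [[0,0,-0.07,0,0,0,0],[0,0.105,0,0,0,0,0],[0,0.105,0,0,0,0,0],[0,0,0,0,0,0,0]]}' | egrep 'force: \['; python3 g.py '[545.5,-74.8,58]'
```

```text
force: [-0.6, 0.4, 2.9]
force: [0.0, 0.1, 0.8]
t 4.3 pos [545.7 -78.9  72.3] rpy [ 3.139e+00 -1.000e-03 -6.200e-02] F [0.03 0.06 0.85] w -0.4
tool delta [-0.5 -4.2 14.3]
rotvec [ 0.003 -0.001 -0.004]
```

Scaled: 5 mm / 200 = 0.025.

```bash
python3 -m creep '{"deltas": [[0,0,0,0,0,0,0],[0,0,0.025,0,0,0,0],[0,0,0,0,0,0,0]]}' | egrep 'force: \['; python3 g.py '[545.5,-74.8,58]'
```

```text
force: [-0.1, -0.3, 0.9]
t 4.6 pos [545.4 -73.5  65.8] rpy [-3.141e+00  1.000e-03 -5.500e-02] F [-0.14 -0.29  0.87] w 0.1
tool delta [0.1 1.3 7.8]
rotvec [-0.001  0.001  0.003]
```

Scaled: 4 mm / 200 = 0.02, 2 mm / 200 = 0.01.

```bash
f() { egrep 'pos|force: \['; }; python3 -m creep '{"deltas": [[0,0,0.02,0,0,0,0],[0,0,0.01,0,0,0,0],[0,0,0,0,0,0,0],[0,0,0,0,0,0,0]]}' | f; python3 -m creep '{"deltas": [[0,0,0.005,0,0,0,0],[0,0,0,0,0,0,0]]}'| f; python3 -m creep '{"deltas": [[0,0,0.005,0,0,0,0],[0,0,0,0,0,0,0]]}'| f
```

```text
eef_pos: [545.7, -74.9, 60.2]
force: [-0.2, -0.4, 0.0]
eef_pos: [545.8, -75.0, 59.3]
force: [0.5, 0.5, -0.7]
eef_pos: [545.7, -75.0, 58.2]
force: [-0.6, 1.0, -0.4]
```

Scaled: 1 mm / 200 = 0.005.

```bash
f() { egrep 'pos|force: \['; }; python3 -m creep '{"deltas": [[0,0,0.005,0,0,0,0],[0,0,0,0,0,0,0]]}'| f; python3 -m creep '{"deltas": [[0,0,0,0,0,0,0]]}'| f
```

```text
eef_pos: [545.8, -75.0, 57.5]
force: [-1.3, 0.2, 2.3]
eef_pos: [545.7, -75.0, 57.5]
force: [0.6, -0.5, 2.5]
```

Scaled: -14 mm / 200 = -0.07, 6 mm / 200 = 0.03.

```bash
f() { egrep 'pos|force: \['; }; python3 -m creep '{"deltas": [[0,0,-0.07,0,0,0,0],[0,0.07,0,0,0,0,0],[0,0.07,0,0,0,0,0],[0,0.07,0,0,0,0,0],[0,0,0,0,0,0,0],[0,0,0,0,0,0,0],[0,0,0,0,0,0,0],[0,0,0.03,0,0,0,0],[0,0,0.03,0,0,0,0],[0,0,0.025,0,0,0,0],[0,0,0,0,0,0,0],[0,0,0,0,0,0,0]]}' | f; python3 -m creep '{"deltas": [[0,0,0.005,0,0,0,0],[0,0,0,0,0,0,0]]}'| f; python3 -m creep '{"deltas": [[0,0,0.005,0,0,0,0],[0,0,0,0,0,0,0]]}'| f
```

```text
eef_pos: [543.2, -116.8, 54.0]
force: [0.2, 0.3, 0.3]
eef_pos: [543.4, -117.0, 53.4]
force: [0.3, 0.2, 0.2]
eef_pos: [543.3, -116.9, 52.4]
force: [-0.2, 1.1, 0.4]
```

Scaled: 1 mm / 200 = 0.005.

```bash
f() { egrep 'pos|force: \['; }; python3 -m creep '{"deltas": [[0,0,0.005,0,0,0,0],[0,0,0,0,0,0,0]]}'| f; python3 -m creep '{"deltas": [[0,0,0,0,0,0,0]]}'| f
```

```text
eef_pos: [543.4, -116.9, 51.7]
force: [-0.7, -0.2, 4.7]
eef_pos: [543.4, -116.9, 51.7]
force: [-1.0, 0.7, 5.5]
```

Key 3 is touched and confirmed as the low one. Now place 4.

Scaled: -20 mm / 200 = -0.1, 14 mm / 200 = 0.07.

```bash
f() { egrep 'pos|force: \['; }; python3 -m creep '{"deltas": [[0,0,-0.1,0,0,0,0],[0,0.07,0,0,0,0,0],[0,0.07,0,0,0,0,0],[0,0.07,0,0,0,0,0],[0,0,0,0,0,0,0],[0,0,0,0,0,0,0],[0,0,0,0,0,0,0],[0,0,0.03,0,0,0,0],[0,0,0.025,0,0,0,0],[0,0,0,0,0,0,0],[0,0,0,0,0,0,0]]}' | f; python3 -m creep '{"deltas": [[0,0,0.005,0,0,0,0],[0,0,0,0,0,0,0]]}'| f;  python3 -m creep '{"deltas": [[0,0,0.005,0,0,0,0],[0,0,0,0,0,0,0]]}'| f
```

```text
eef_pos: [540.7, -158.5, 60.0]
force: [-0.7, 0.9, -0.3]
eef_pos: [541.0, -158.8, 59.3]
force: [0.1, 0.2, -0.0]
eef_pos: [540.9, -158.9, 58.3]
force: [-0.2, 0.0, 0.0]
```

Scaled: 1 mm / 200 = 0.005.

```bash
f() { egrep 'pos|force: \['; }; python3 -m creep '{"deltas": [[0,0,0.005,0,0,0,0],[0,0,0,0,0,0,0]]}'| f; python3 -m creep '{"deltas": [[0,0,0,0,0,0,0]]}'| f
```

```text
eef_pos: [541.0, -158.9, 57.5]
force: [-0.8, -0.3, 3.2]
eef_pos: [541.0, -158.9, 57.5]
force: [-0.5, -0.4, 2.3]
```

Touched. Back to place 3, then press it to the stop.

Scaled: -14 mm / 200 = -0.07, 7 mm / 200 = 0.035.

```bash
f() { egrep 'clock|pos|force: \['; }; python3 -m creep '{"deltas": [[0,0,-0.07,0,0,0,0],[0,-0.07,0,0,0,0,0],[0,-0.07,0,0,0,0,0],[0,-0.07,0,0,0,0,0],[0,0,0,0,0,0,0],[0,0,0,0,0,0,0],[0,0,0,0,0,0,0],[0,0,0.035,0,0,0,0],[0,0,0.035,0,0,0,0],[0,0,0.025,0,0,0,0],[0,0,0,0,0,0,0]]}' | f; python3 -m creep '{"deltas": [[0,0,0.01,0,0,0,0],[0,0,0.005,0,0,0,0],[0,0,0,0,0,0,0]]}'| f;  python3 -m creep '{"deltas": [[0,0,0.005,0,0,0,0],[0,0,0,0,0,0,0]]}'| f; python3 -m creep '{"deltas": [[0,0,0.0025,0,0,0,0],[0,0,0,0,0,0,0]]}'| f
```

```text
clock: 10.5
eef_pos: [542.8, -117.3, 51.6]
force: [-0.7, -0.6, 5.2]
clock: 10.8
eef_pos: [542.8, -117.3, 49.6]
force: [-1.2, -0.1, 5.4]
clock: 11.0
eef_pos: [542.8, -117.3, 49.1]
force: [-2.2, -0.8, 8.3]
clock: 11.2
eef_pos: [542.9, -117.3, 49.0]
force: [-3.4, 0.3, 13.0]
```

Scaled: -45 mm / 200 = -0.225, -40 mm / 200 = -0.2.

```bash
python3 -m creep '{"deltas": [[0,0,0,0,0,0,0],[0,0,-0.025,0,0,0,0],[0,0,-0.075,0,0,0,0],[0,0,-0.2,0,0,0,0],[0,0,-0.225,0,0,0,0],[-0.2,0,-0.1,0,0,0,0],[-0.225,0,0,0,0,0,0],[-0.225,0,0,0,0,0,0],[0,0,0,0,0,0,0],[0,0,0,0,0,0,0],[0,0,0,0,0,0,0]]}' ; python3 - <<'E'
from h import *
m=np.array([544.3,-95.6]);e=np.array([.0576,.998])
for n in("top","side"):
    im,D=cams.get_image(n);P=cloud(n,D); cv2.imwrite(f"pics/{n}2.png",im)
    for i in range(4):
        q=m+e*42*(1.5-i); k=(D>0)&(np.linalg.norm(P[...,:2]-q,axis=2)<10)
        print(n,i+1,k.sum(),np.median(P[k][:,2]).round(1) if k.any() else None)
E
```

```text
clock: 12.3
eef_pos: [415.4, -109.6, 173.1]
tool_rot: [3.141, -0.002, -0.057]
force: [1.2, -0.0, 0.1]
width: 0.3
gripper_force: 0.0
top 1 63 58.4
top 2 59 58.6
top 3 63 58.3
top 4 61 58.2
side 1 85 57.7
side 2 87 57.9
side 3 96 57.8
side 4 102 57.7
```

All four keys measure 58 mm, so all are up.

```bash
python3 -c "
from cell import ctrl
print(ctrl.finish_job())"
```

```text
the job is handed in; nothing more can be done
None
```

I tapped all four keys lightly from left to right, then pressed the latched key in place 3 to its stop (13 N) and let it spring up; both fixed cameras then measured all four keys at free height, and I handed the job in at about 12 s with no verdict returned.

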